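Load the tumbler and clamp its lid shut

TASK

Load the bench tumbler and close it up for a run: push the tray's upright lever over so that all four reed plates slide off the tray into the tub, and let the tray settle back level. Then fold the lid over and down, and press the hold-down clamp arm onto it until the lid lies fully shut on its springy seal and stays shut when you let go. Press firmly but do not force the clamp, and leave the other things on the bench where they are.

Things in the scene. Friction and masses are not known exactly. Their poses are not given: they have to be found in the camera images.
- tumbler: bench tumbler, bolted down: dark 200 x 200 mm base and an open grey square tub, outside 160 x 160 mm, walls 5 mm, inner floor 31 mm and rim 112 mm above the bench. Origin: centre of the underside, on the bench. At yaw 0 x points away from the robot, y to its left: lid hinge on the +x rim, tray on the +y side, clamp post on the -y side
- lid (a joint): angle (rad) of the steel lid, a plate 164 (x) x 160 (y) x 10 mm. 0: shut flat on the rim; about 1.57: upright; it starts standing open. The hinge is stiff: the lid stays where it is left, and about 2 to 4 N at its edge move it
- lid_hinge (a point): middle of the lid's hinge line, on the lid's underside; the line runs along the tumbler's y at x = +80, z = 112 mm of the tumbler's frame
- lid_edge (a point): middle of the lid's free edge, half-way through its thickness, 164 mm from the hinge
- seal_mid (a point): middle of the sprung rubber strip, 130 mm long, in the tub's front rim (this point at rim height). With nothing pressing, it holds the lid about 7 mm (0.05 rad) ajar; about 11 N there push the lid down flat
- clamp_angle (a joint): angle (rad) of the hold-down clamp arm, a steel bar 18 mm wide and 12 mm thick on a post at the tub's -y side. 0: level, pointing to the tumbler's +y over the lid; 1.57: upright; it starts leaning outwards at about 1.65 to 2; it can go a little below level. The pivot is stiff (about 6 N at the grip move it) and the arm stays where it is left
- clamp: the clamp arm. Origin: its pivot, at x = -45, y = -118, z = 146 mm of the tumbler's frame; the pivot line runs along the tumbler's x; its own y points along the arm
- clamp_screw (a point): on the arm, 60 mm from the pivot, at mid thickness. A rubber-tipped screw foot below it presses on the lid. Its setting is unknown: 19 to 35 mm below this point, so the arm ends between about -0.1 and +0.2 rad. Find it by feel: the resistance at the grip grows as the seal yields (6 to about 12 N) and rises steeply once the lid is flat
- clamp_grip (a point): wooden grip block on the end of the clamp arm, 34 (x) x 34 (along the arm) x 16 mm thick. This point: its centre, 140 mm from the pivot. More than 40 N on the clamp would damage it
- tray (a joint): angle (rad) of the aluminium tipping tray. 0: level (start; it falls back by its own weight); grows to 1.2 as the outer end rises. The tray is 118 (x) x 178 mm, sides 26 mm high, open towards the tub; its outer end is 166 mm from the hinge. The plates slide off towards the tub from about 0.6 to 0.8 rad
- tray_hinge (a point): middle of the tray's hinge line, which runs along the tumbler's x at y = +82, z = 116 mm of the tumbler's frame
- lever_top (a point): top middle of the tray's tipping lever, which stands up from the hinge line, 85 mm to -x of the tray's middle, outside the tray. Wooden head 36 (x) x 12 (y) x 32 mm, its top 102 mm above the hinge line; below it a steel bar 8 mm thick. Pushing the head from the tray's side towards the tub (the tumbler's -y) tips the tray; about 5 N
- plate1: aluminium reed plate, 24 x 62 x 10 mm, loose, lying on the tray at the start (40 g). Origin: centre of its underside, z its thickness
- plate2: aluminium reed plate, 24 x 62 x 10 mm, loose, lying on the tray at the start (40 g). Origin: centre of its underside, z its thickness
- plate3: aluminium reed plate, 24 x 62 x 10 mm, loose, lying on the tray at the start (40 g). Origin: centre of its underside, z its thickness
- plate4: aluminium reed plate, 24 x 62 x 10 mm, loose, lying on the tray at the start (40 g). Origin: centre of its underside, z its thickness
- reed_block: wooden reed block lying beside the tumbler, 150 x 32 x 45 mm, bystander. Origin: centre of its underside, x its length
- jar: glass jar with steel lid, 60 mm across, 80 mm high, bystander behind the tray. Origin: centre of its underside
- screwdriver: screwdriver, 190 mm long, bystander lying behind the tumbler. Origin: below its middle, x along it

How it is judged (in metres and radians):
On the way, in this order (a step that is already met when the one before it is completed fails the run):
1. all four plates are in the tub, the lid still open (x of plate1 in the frame of tumbler between -0.08 and 0.08 m and y of plate1 in the frame of tumbler between -0.08 and 0.08 m and z of plate1 in the frame of tumbler between 0.02 and 0.105 m and x of plate2 in the frame of tumbler between -0.08 and 0.08 m and y of plate2 in the frame of tumbler between -0.08 and 0.08 m and z of plate2 in the frame of tumbler between 0.02 and 0.105 m and x of plate3 in the frame of tumbler between -0.08 and 0.08 m and y of plate3 in the frame of tumbler between -0.08 and 0.08 m and z of plate3 in the frame of tumbler between 0.02 and 0.105 m and x of plate4 in the frame of tumbler between -0.08 and 0.08 m and y of plate4 in the frame of tumbler between -0.08 and 0.08 m and z of plate4 in the frame of tumbler between 0.02 and 0.105 m and value of joint lid above 1 rad), for 0.2 s.
2. the lid is folded down onto its seal, before the clamp arm is brought down (value of joint lid below 0.12 rad and value of joint clamp_angle above 0.5 rad), for 0.1 s.
At the end, for the whole second after the job is handed in: All four plates lie inside the tub, the tray is back level (within 0.1 rad), and with the robot clear the clamp arm is down over the lid (below 0.35 rad) and holds it shut flat (lid angle below 0.02 rad, about 3 mm at its edge) (x of plate1 in the frame of tumbler between -0.08 and 0.08 m and y of plate1 in the frame of tumbler between -0.08 and 0.08 m and z of plate1 in the frame of tumbler between 0.02 and 0.105 m and x of plate2 in the frame of tumbler between -0.08 and 0.08 m and y of plate2 in the frame of tumbler between -0.08 and 0.08 m and z of plate2 in the frame of tumbler between 0.02 and 0.105 m and x of plate3 in the frame of tumbler between -0.08 and 0.08 m and y of plate3 in the frame of tumbler between -0.08 and 0.08 m and z of plate3 in the frame of tumbler between 0.02 and 0.105 m and x of plate4 in the frame of tumbler between -0.08 and 0.08 m and y of plate4 in the frame of tumbler between -0.08 and 0.08 m and z of plate4 in the frame of tumbler between 0.02 and 0.105 m and value of joint lid below 0.02 rad and value of joint clamp_angle below 0.35 rad and value of joint tray below 0.1 rad); the robot touches nothing.
It fails at once if more than 40 N on the clamp arm (contact force between any of the fingers, the arm and clamp above 40 N).
It fails at once if the reed block, jar or screwdriver is moved by more than 30 mm (distance of any of reed_block, jar, screwdriver from where it was at the start of the episode above 0.03 m).
It also fails if it takes over 72 s, if anything falls off the work surface, if the arm or the gripper's body presses on something with over 40 N, if the wrist force passes 120 N, or if a joint passes its speed limit or range.

ROBOT

A 6-joint arm with a two-finger parallel gripper is mounted at the origin on the work surface. World frame = base frame: x ahead of the robot, y to its left, z up, the work surface at z = 0. Lengths are in mm, angles in rad, forces in N, time in s.
With the tool pointing down it reaches from about 350 to 775 mm from the base axis. Payload 7.3 kg.
Tool frame: the origin (TCP) lies at the centre of the arm's flange, where the gripper is bolted on; the fingertips stand 178 mm ahead of it and the grasp point (between the pads) lies 159 mm ahead of it; z points along the fingers, y is the line along which they close (so a half turn about z gives the same grasp; the last joint's range is limited). The gripper opens to 92 mm and grips with 3 to 60 N. Pads are 19 mm wide; open, the fingers measure 130 mm over their backs; the gripper's body (75 mm by 190 mm) begins 47 mm behind the grasp point.
Start: joints at [1.16, 0.342, 1.524, -0, 1.275, -0.146], TCP at [137.379, 506.71, 404.741] pointing down, gripper open.
Joint ranges: [-2.53, 2.53], [-0.77, 2.02], [0.04, 2.7], [-1, 4.14], [0.28, 2.66], [-3.11, 3.11]. Speed limits (rad/s): [2.57, 2.57, 3.14, 3.14, 3.14, 3.14].

INTERFACE

Orientations are given as [roll, pitch, yaw] about the fixed x, y, z axes, in that order (R = Rz(yaw) Ry(pitch) Rx(roll)).
In Python, from plant import * gives the robot as it stands. The module is installed in compiled form; this text tells all that it offers.
- The arm moves only by the shell command python3 -m inch 'ROWS'. ROWS is JSON, a list of rows, each a list of 5 numbers: the shift along the tool's x, y, z in m, then the turn about the tool's z in rad, then the opening, from 0 (shut) to 1 (fully open). In form: [[tx, ty, tz, spin, claw], ...]. A call has 1 to 8 rows; each row is the pose to reach, as a shift and turn from the pose commanded when the call began, along the tool's axes at that moment; what a row does not reach only later rows make up. A row lasts 1/12 s, in which the tool goes at most 41.7 mm and 7.16 degrees, less where a joint would pass 70% of its speed; a pose out of reach is approached as far as the arm can. A call with a gripper value outside its range is refused whole. The fingers move at their own pace and stop on an object; the grip force is fixed at half the most. Time passes only in rows, so rows that repeat a pose let the fingers close. It gives the time, the measured TCP pose, the force, the opening and the grip force at its end, in the units of the state.
- get_obs(): the state, without advancing time (a new reading comes with each control period).
- capture(name): name is "scene" or "side" or "wrist"; returns a dict with "color" (384x512x3 uint8, red, green, blue), "intrinsics" (3x3 intrinsics, pixels), "pose" (4x4, takes a point from camera to world coordinates). Camera axes: x right, y down, z forward; pixel columns grow to the right and rows downward; lengths in mm; the calibration is good to about 2 mm. A picture is of the moment at which its call begins. There is no depth.
- close_job(): hands the job in; it is judged then, once.
Trained networks look in a picture, given as the dict that the camera call returned (one of the last four; its "shot" number tells which), for a name from the list of things; names that differ only in an ending like _2 or _b are one class to them, and where a whole thing is asked for, a point or a joint stands for the part that bears it (a point fixed in the world has none). Each returns a list of dicts, best first, with "conf" (0 to 1); they miss things now and then, are a little off and sometimes report something else, mostly with a low value. They report only what shows in the picture. A call takes as long as a camera call.
- look_for(picture, target): "rect" ([centre column, centre row, width, height] in pixels, round what is visible of it).
- trace(picture, target): "pixels" (384x512 bool, what is visible of it) and "rect" ([centre column, centre row, width, height] in pixels, round what is visible of it).
- tip_of(picture, target): "centre" ([column, row] in pixels: a listed point, or the origin of a listed thing).
The state is a dict: "time": time; "joint_positions": joint angles; "dq": joint speeds; "tau": joint torques, N m; "tool_pos": TCP position; "tcp_rot": TCP orientation; "contact_force": force on the tool from outside, world axes, zero at the start; "moment": the same for the moment, N m; "grip_width": finger opening in mm; "finger_force": force on a finger pad.
Only numpy, scipy, OpenCV 4.12 (cv2) and the standard library are available. Lean on these libraries where they do the work, as an engineer would, in place of code of your own. Each camera call takes 0.05 s, during which the arm holds its last target. There are 200 camera calls.

## Working session

There is one attempt and no reset: what is moved stays moved. The work goes in short steps, Python scripts to look and compute and a shell command to move; the robot and the scene stay as the last step left them, time stands still between calls to the robot, and variables do not carry over. Pictures are saved under pics/ and viewed, at most 10 in all, crops included, and the job is handed in when it is done.

```bash
mkdir -p pics; cat > h.py <<'E'
from plant import *
import numpy as np, cv2
from scipy.optimize import least_squares
from scipy.spatial.transform import Rotation as R
def save(p,n): cv2.imwrite('pics/'+n+'.png',p['color'][:,:,::-1])
def proj(p,X):
    T=np.linalg.inv(p['pose']); c=np.atleast_2d(X)@T[:3,:3].T+T[:3,3]
    u=c@np.asarray(p['intrinsics']).T; return u[:,:2]/u[:,2:]
def ray(p,uv):
    d=np.linalg.inv(p['intrinsics'])@np.array([uv[0],uv[1],1.]); T=np.asarray(p['pose'])
    return T[:3,3],T[:3,:3]@d
def onz(p,uv,z):
    o,d=ray(p,uv); return o+d*(z-o[2])/d[2]
E
python3 - <<'E'
from h import *
o=get_obs(); print(o)
for c in ['scene','side','wrist']:
    p=capture(c); save(p,c+'0')
    print(c,np.round(p['pose'],2).tolist())
    for t in ['tumbler','lid_hinge','lid_edge','seal_mid','clamp','clamp_screw','clamp_grip','tray_hinge','lever_top','jar','reed_block','screwdriver']:
        r=tip_of(p,t)
        print(t,[(np.round(q['centre'],1).tolist(),round(q['conf'],2)) for q in r[:2]])
E
python3 -c "
import cv2,numpy as np
a=cv2.imread('pics/scene0.png');b=cv2.imread('pics/side0.png');print(a.shape)
cv2.imwrite('pics/both0.png',cv2.resize(np.vstack([a,b]),(400*1,600)) if 0 else np.hstack([cv2.resize(a,(400,300)),cv2.resize(b,(400,300))]))"
```

```text
{'time': 0.0, 'joint_positions': array([ 1.15999437e+00,  3.42757300e-01,  1.52503794e+00,  5.01924476e-05,
        1.27536777e+00, -1.45986951e-01]), 'dq': array([-0.00025456,  0.00134737, -0.00030544, -0.00074667,  0.00077058,
        0.00094691]), 'tau': array([ 1.07828469e-03, -4.31253612e+01, -2.44220495e+01,  7.16891815e-02,
        5.60832547e-02, -9.79618085e-05]), 'tool_pos': array([137.32149358, 506.58790522, 404.01948409]), 'tcp_rot': array([-3.14004597e+00, -2.75923790e-04,  2.87676278e+00]), 'contact_force': array([-0.47740151,  0.47801762,  0.57859545]), 'moment': array([ 0.0293342 ,  0.02003025, -0.04712416]), 'finger_force': 0.0, 'grip_width': 91.96652613914193}
scene [[-0.51, 0.59, -0.62, 1282.69], [0.86, 0.37, -0.35, 395.84], [0.02, -0.72, -0.7, 924.21], [0.0, 0.0, 0.0, 1.0]]
tumbler [([290.7, 204.0], 0.55), ([228.7, 144.9], 0.33)]
lid_hinge [([233.3, 197.7], 0.8)]
lid_edge [([227.2, 146.1], 0.94)]
seal_mid [([272.0, 164.6], 0.92)]
clamp [([229.6, 138.4], 0.91)]
clamp_screw [([227.1, 118.7], 0.67)]
clamp_grip [([252.7, 211.2], 0.64)]
tray_hinge [([278.6, 189.6], 0.8
[... 346 characters left out ...]
75), ([226.6, 202.0], 0.25)]
lid_edge [([280.3, 154.3], 0.87), ([268.6, 215.2], 0.51)]
seal_mid [([208.3, 230.6], 0.61)]
clamp [([239.2, 254.3], 0.71), ([228.4, 202.1], 0.35)]
clamp_screw [([242.4, 226.2], 0.96)]
clamp_grip [([243.3, 196.6], 0.64), ([241.5, 225.0], 0.35)]
tray_hinge [([227.5, 202.3], 0.78)]
lever_top [([189.9, 175.1], 0.96)]
jar []
reed_block [([284.8, 352.4], 0.62)]
screwdriver [([298.9, 254.8], 0.77)]
wrist [[0.26, 0.92, 0.29, 60.38], [0.97, -0.25, -0.08, 528.91], [-0.0, 0.3, -0.95, 385.61], [0.0, 0.0, 0.0, 1.0]]
tumbler []
lid_hinge []
lid_edge []
seal_mid []
clamp []
clamp_screw []
clamp_grip []
tray_hinge []
lever_top []
jar []
reed_block []
screwdriver []
(384, 512, 3)
```

View pics/scene0.png

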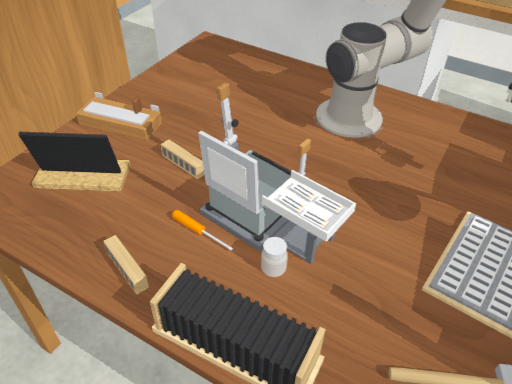

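View pics/side0.png

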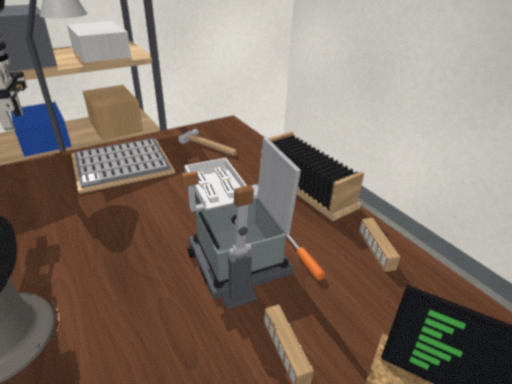

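The scene view shows the tumbler with its lid upright (lid edge at about 227,146), the clamp arm leaning outwards (grip at 223,90), the lever head at 304,146 and the tray with four plates at 310,203. The side view shows the lever at 190,177, the grip at 243,196 and the lid top at about 280,155. Next I fit the tumbler pose to both views.

```bash
cat > fit.py <<'E'
from h import *
def model(q):
    x,y,w,lid,cl=q[:5]; Rz=R.from_euler('z',w).as_matrix()
    P={'tumbler':[0,0,0],'lid_hinge':[80,0,112],
     'lid_edge':[80-164*np.cos(lid)+5*np.sin(lid),0,112+164*np.sin(lid)+5*np.cos(lid)],
     'seal_mid':[-77.5,0,112],'clamp':[-45,-118,146],
     'clamp_screw':[-45,-118+60*np.cos(cl),146+60*np.sin(cl)],
     'clamp_grip':[-45,-118+140*np.cos(cl),146+140*np.sin(cl)],
     'tray_hinge':[0,82,116],'lever_top':[-85,82,218]}
    return {k:Rz@np.array(v,float)+[x,y,0] for k,v in P.items()}
def fit(obs,q0):
    def f(q):
        M=model(q); return np.concatenate([(proj(p,M[k])[0]-uv)*c for p,k,uv,c in obs])
    s=least_squares(f,q0,loss='soft_l1',f_scale=1.5); return s.x,f(s.x).reshape(-1,2)
E
python3 - <<'E'
from fit import *
a,b=capture('scene'),capture('side')
obs=[]
for p in (a,b):
    for k in model([0]*5):
        for q in tip_of(p,k)[:1]: obs.append((p,k,np.array(q['centre']),q['conf']))
for p,uv in((a,(223,90)),(b,(243,196))): obs.append((p,'clamp_grip',np.array(uv,float),1))
best=None
for w in np.arange(-3,3.2,.75):
    q,r=fit(obs,[500,0,w,1.6,1.8])
    c=np.sum(np.minimum(np.abs(r),10))
    if best is None or c<best[0]: best=(c,q,r)
c,q,r=best; print(c,np.round(q,3))
for o,e in zip(obs,r): print(o[1],np.round(o[2]),np.round(e,1))
for k,v in model(q).items(): print(k,np.round(v,1))
for p,n in((a,'a'),(b,'b')):
    im=p['color'][:,:,::-1].copy()
    for v in model(q).values(): cv2.circle(im,tuple(int(t) for t in proj(p,v)[0]),2,(0,0,255),-1)
    cr=im[70:270,150:370] if n=='a' else im[130:330,150:370]
    cv2.imwrite(f'pics/f{n}.png',cr)
cv2.imwrite('pics/fit.png',cv2.resize(np.hstack([cv2.imread('pics/fa.png'),cv2.imread('pics/fb.png')]),(800,364),interpolation=cv2.INTER_CUBIC))
for p in (a,b):
  for t in ('jar','reed_block','screwdriver'):
    for g in tip_of(p,t)[:2]: print(t,np.round(onz(p,g['centre'],0)),round(g['conf'],2))
E
```

```text
83.93697346132488 [ 522.42   -48.442    6.139  -17.244 -494.68 ]
tumbler [254. 210.] [-1.3 -0.2]
lid_hinge [233. 194.] [-1.1  1.7]
lid_edge [257. 211.] [-18.4 -42.5]
seal_mid [274. 163.] [-1.1 -0.2]
clamp [231. 137.] [-1.1  1.9]
clamp_screw [226. 117.] [0.6 1.8]
clamp_grip [224.  89.] [-0.5  1.2]
tray_hinge [278. 189.] [1.6 2.8]
lever_top [306. 145.] [-1.6 -3.1]
tumbler [240. 259.] [-1.1 -1.4]
lid_hinge [269. 213.] [0.3 1. ]
lid_edge [278. 157.] [-0.3 -3.8]
seal_mid [208. 229.] [-1.4  0.7]
clamp [239. 250.] [ 0.4 -1. ]
clamp_screw [242. 225.] [-1.   1.5]
clamp_grip [279. 156.] [-23.3  25.6]
tray_hinge [226. 202.] [ 0.8 -0.4]
lever_top [194. 174.] [-4.  -1.5]
clamp_grip [223.  90.] [-0.2  0.8]
clamp_grip [243. 196.] [-0.1 -0.3]
tumbler [522.4 -48.4   0. ]
lid_hinge [601.6 -59.9 112. ]
lid_edge [612.2 -61.5 275.7]
seal_mid [445.7 -37.3 112. ]
clamp [ 460.9 -158.8  146. ]
clamp_screw [ 459.9 -165.9  205.6]
clamp_grip [ 458.5 -175.4  285. ]
tray_hinge [534.2  32.7 116. ]
lever_top [450.1  44.9 218. ]
jar [657.  86.  -0.] 0.7
jar [197. -52.   0.] 0.34
reed_block [ 479. -318.    0.] 0.92
reed_block [427. -22.   0.] 0.73
screwdriver [ 656. -118.    0.] 0.59
screwdriver [195. -63.   0.] 0.58
reed_block [ 468. -315.    0.] 0.97
screwdriver [ 661. -117.    0.] 0.69
screwdriver [522. -55.   0.] 0.61
```

View pics/fit.png

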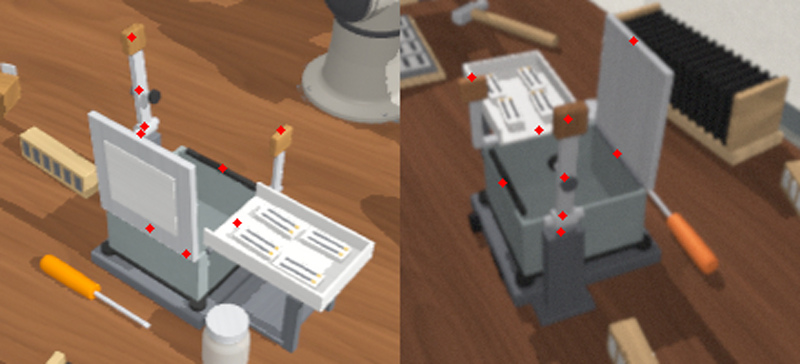

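The fit puts the tumbler at (522, -48) mm with yaw -0.144, lid at about 1.61 and clamp at about 1.69. The projected dots land on the real features in both views. First I align the tool with the tumbler axes, shut the fingers and go to the tray side of the lever.

```bash
cat > st.py <<'E'
from h import *
def st():
    o=get_obs(); x,y,w=522.4,-48.4,-0.144
    d=np.array(o['tool_pos'])-[x,y,178]; Rz=R.from_euler('z',-w)
    print('t',round(o['time'],2),'tip(tumbler)',np.round(Rz.apply(d),1),'yawrel',round(o['tcp_rot'][2]-np.pi-w,4),'F(tumbler)',np.round(Rz.apply(o['contact_force']),1),'grip',round(o['grip_width'],1))
if __name__=='__main__': st()
E
python3 -m inch '[[0,0,0,-0.121,0],[0,0,0,-0.121,0]]'; python3 st.py
python3 -m inch '[[-0.03,-0.03,0,0,0],[-0.06,-0.06,0,0,0],[-0.09,-0.09,0,0,0],[-0.12,-0.12,0,0,0],[-0.15,-0.15,0,0,0],[-0.18,-0.18,0,0,0],[-0.21,-0.21,0,0,0],[-0.24,-0.24,0,0,0]]'; python3 st.py
```

```text
time: 3.42
tool_pos: [137.4, 506.7, 404.7]
tcp_rot: [-3.142, 0.0, 3.002]
contact_force: [-0.4, 0.4, -0.1]
grip_width: 83.2
finger_force: 0.0
t 3.42 tip(tumbler) [-460.7  494.1  226.7] yawrel 0.0046 F(tumbler) [-0.5  0.3 -0.1] grip 83.2
time: 4.08
tool_pos: [337.5, 237.9, 405.0]
tcp_rot: [3.141, 0.001, 2.995]
contact_force: [0.5, 1.1, -0.5]
grip_width: 29.7
finger_force: 0.0
t 4.08 tip(tumbler) [-224.1  256.8  227. ] yawrel -0.003 F(tumbler) [ 0.4  1.1 -0.5] grip 29.7
```

```bash
python3 -m inch '[[-0.03,-0.03,0,0,0],[-0.06,-0.06,0,0,0],[-0.09,-0.09,0,0,0],[-0.12,-0.11,0.01,0,0],[-0.131,-0.125,0.026,0,0],[-0.131,-0.125,0.026,0,0]]'; python3 st.py; python3 - <<'E'
from h import *
p=capture('scene');q=capture('side')
cv2.imwrite('pics/c1.png',cv2.resize(np.hstack([p['color'][60:260,170:390],q['color'][100:300,120:340]])[:,:,::-1],(800,364),interpolation=cv2.INTER_CUBIC))
E
```

```text
time: 4.58
tool_pos: [450.0, 94.2, 376.3]
tcp_rot: [-3.14, -0.003, 2.99]
contact_force: [-0.6, -0.0, 0.1]
grip_width: 0.4
finger_force: 0.0
t 4.58 tip(tumbler) [-92.1 130.7 198.3] yawrel -0.0072 F(tumbler) [-0.6 -0.1  0.1] grip 0.4
```

View pics/c1.png

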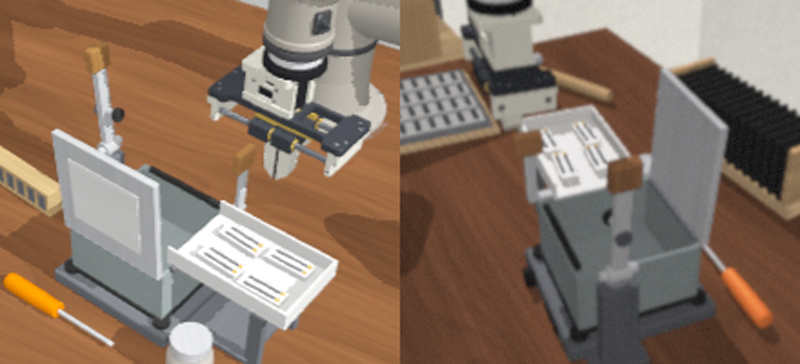

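The picture shows the shut fingers beside the lever head on the tray side, well aligned, with four plates on the level tray. Now I push along the lever's arc.

```bash
python3 -m inch '[[0,-0.015,0,0,0],[0,-0.024,0,0,0],[0,-0.032,0,0,0],[0,-0.040,0,0,0],[0,-0.049,0,0,0],[0,-0.057,0.002,0,0],[0,-0.065,0.005,0,0],[0,-0.065,0.005,0,0]]'; python3 st.py
python3 -c "
from h import *
p=capture('scene');print([(k,tip_of(p,k)[:1]) for k in('lever_top','plate1')])"
```

```text
time: 5.35
tool_pos: [439.1, 32.0, 373.8]
tcp_rot: [-3.141, 0.001, 2.997]
contact_force: [-0.0, 2.1, 3.0]
grip_width: 0.0
finger_force: 1.6
t 5.35 tip(tumbler) [-94.   67.6 195.8] yawrel -0.0005 F(tumbler) [-0.3  2.1  3. ] grip 0.0
[('lever_top', [{'centre': [288.4, 139.0], 'conf': 0.55}]), ('plate1', [{'centre': [287.5, 199.8], 'conf': 0.61}])]
```

```bash
python3 -m inch '[[0,-0.008,0.004,0,0],[0,-0.015,0.008,0,0],[0,-0.019,0.011,0,0],[0,-0.023,0.015,0,0],[0,-0.026,0.018,0,0],[0,-0.029,0.021,0,0],[0,-0.033,0.026,0,0],[0,-0.036,0.029,0,0]]'; python3 st.py
python3 -m inch '[[0,0,0,0,0],[0,0,0,0,0],[0,-0.004,0.004,0,0],[0,-0.004,0.004,0,0],[0,-0.004,0.004,0,0]]'; python3 st.py
python3 - <<'E'
from h import *
p=capture('scene');q=capture('side')
cv2.imwrite('pics/c2.png',cv2.resize(np.hstack([p['color'][60:260,170:390],q['color'][100:300,120:340]])[:,:,::-1],(800,364),interpolation=cv2.INTER_CUBIC))
E
```

```text
time: 6.17
tool_pos: [434.2, -3.1, 344.3]
tcp_rot: [-3.141, 0.0, 2.998]
contact_force: [1.5, 1.1, 2.7]
grip_width: 0.3
finger_force: 1.4
t 6.17 tip(tumbler) [-93.8  32.2 166.3] yawrel 0.0004 F(tumbler) [1.3 1.3 2.7] grip 0.3
time: 6.58
tool_pos: [433.3, -6.8, 340.3]
tcp_rot: [3.142, -0.001, 2.998]
contact_force: [0.4, 0.8, 0.2]
grip_width: 0.3
finger_force: 0.5
t 6.58 tip(tumbler) [-94.1  28.4 162.3] yawrel 0.0001 F(tumbler) [0.3 0.9 0.2] grip 0.3
```

View pics/c2.png

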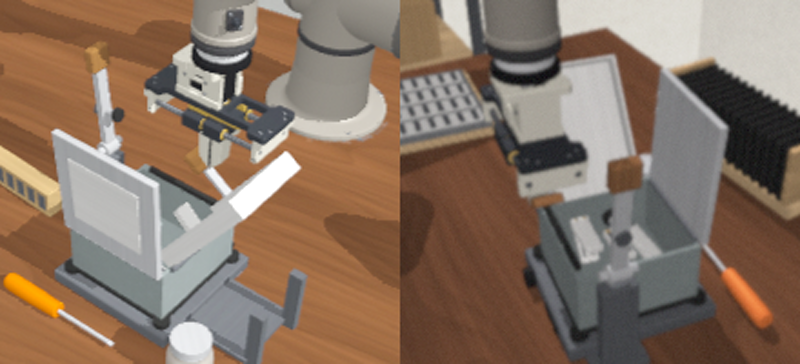

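The tray is tipped to about 1 rad and looks empty, and plates show in the tub (side crop 580–650, 240). I back off along the arc so the tray settles gently, then rise and look.

```bash
python3 -m inch '[[0,0.007,-0.008,0,0],[0,0.016,-0.017,0,0],[0,0.026,-0.026,0,0],[0,0.037,-0.031,0,0],[0,0.050,-0.035,0,0],[0,0.063,-0.038,0,0],[0,0.078,-0.038,0,0],[0,0.100,-0.038,0,0]]'; python3 st.py
python3 -m inch '[[0,0,-0.04,0,0],[0.03,0,-0.07,0,0],[0.07,0,-0.1,0,0],[0.1,0,-0.12,0,0]]'; python3 st.py
python3 - <<'E'
from h import *
p=capture('scene');q=capture('side')
cv2.imwrite('pics/c3.png',cv2.resize(np.hstack([p['color'][60:260,170:390],q['color'][130:330,140:360]])[:,:,::-1],(800,364),interpolation=cv2.INTER_CUBIC))
for k in ('plate1',):
  for im in(p,q): print([(np.round(g['rect']),round(g['conf'],2)) for g in trace(im,k)])
E
```

```text
time: 7.35
tool_pos: [448.0, 92.8, 379.7]
tcp_rot: [-3.141, 0.002, 2.997]
contact_force: [0.4, -1.0, 0.1]
grip_width: 0.5
finger_force: 0.0
t 7.35 tip(tumbler) [-93.9 129.  201.7] yawrel -0.0006 F(tumbler) [ 0.5 -0.9  0.1] grip 0.5
time: 7.68
tool_pos: [350.6, 106.6, 498.6]
tcp_rot: [3.141, 0.001, 2.998]
contact_force: [0.2, -0.2, 0.3]
grip_width: 0.6
finger_force: 0.0
t 7.68 tip(tumbler) [-192.3  128.7  320.6] yawrel 0.0001 F(tumbler) [ 0.2 -0.1  0.3] grip 0.6
[(array([266., 194.,  12.,   8.]), 0.66)]
[(array([256., 234.,  18.,  19.]), 0.72), (array([220., 222.,  16.,  10.]), 0.67), (array([225., 239.,  12.,  21.]), 0.45)]
```

View pics/c3.png

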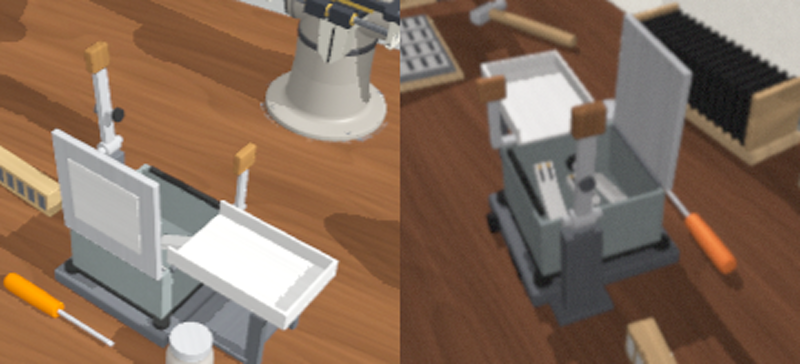

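The tray is level and empty. In the scene view a small light patch at about (175,240) in the crop, near the tray hinge, could be a plate leaning on the wall, so I check with the wrist camera from above.

```bash
python3 -m inch '[[-0.02,-0.03,-0.01,0,0],[-0.04,-0.06,-0.02,0,0],[-0.06,-0.09,-0.02,0,0],[-0.07,-0.12,-0.03,0,0],[-0.07,-0.12,-0.03,0,0]]'; python3 st.py
python3 - <<'E'
from h import *
p=capture('scene');q=capture('wrist')
save(q,'w4')
a=cv2.resize(p['color'][150:250,210:310],(400,400),interpolation=cv2.INTER_CUBIC)
b=cv2.resize(q['color'],(400,300))
b=np.vstack([b,np.zeros((100,400,3),np.uint8)])
cv2.imwrite('pics/c4.png',np.hstack([a,b])[:,:,::-1])
E
```

```text
time: 8.3
tool_pos: [406.2, -27.2, 526.2]
tcp_rot: [-3.139, -0.001, 2.993]
contact_force: [1.5, -0.4, 0.6]
grip_width: 0.1
finger_force: 0.0
t 8.3 tip(tumbler) [-118.     4.3  348.2] yawrel -0.005 F(tumbler) [ 1.5 -0.1  0.6] grip 0.1
```

View pics/c4.png

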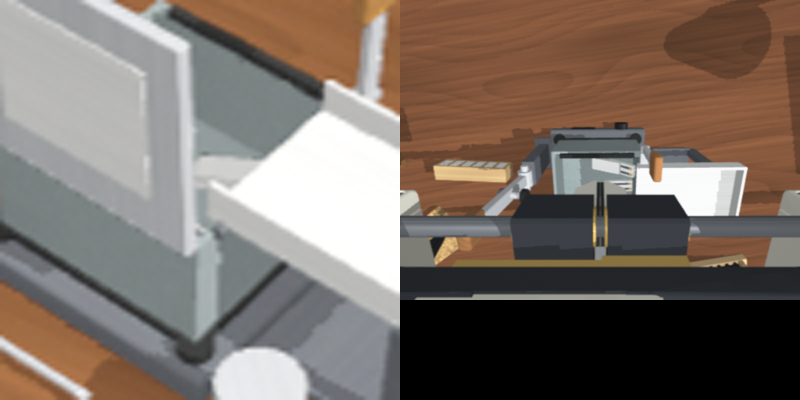

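```bash
python3 -m inch '[[-0.03,0,0,0,0],[-0.06,0,0,0,0],[-0.07,0,0,0,0],[-0.07,0,0,0,0]]'; python3 st.py
python3 - <<'E'
from h import *
q=capture('wrist'); p=capture('scene'); s=capture('side')
Rz=R.from_euler('z',.144)
for z in(40,60,80,100,112): print(z,np.round(Rz.apply(onz(p,(267,192),z)-[522.4,-48.4,0]),0))
for im in(q,p,s):print([(np.round(g['rect']),round(g['conf'],2)) for g in look_for(im,'plate1')])
im=q['color']
Rt=R.from_euler('z',-.144)
c=np.round(proj(q,[Rt.apply(v)+[522.4,-48.4,0] for v in([-75,-75,112],[-75,75,112],[75,75,112],[75,-75,112])])); print(c)
cv2.imwrite('pics/c5.png',np.hstack([cv2.resize(im[40:280,150:390],(400,400),interpolation=cv2.INTER_CUBIC),cv2.resize(s['color'][180:280,180:280],(400,400),interpolation=cv2.INTER_CUBIC)])[:,:,::-1])
E
```

```text
time: 8.73
tool_pos: [475.0, -32.0, 524.9]
tcp_rot: [3.141, -0.003, 2.999]
contact_force: [-0.3, 0.7, -0.5]
grip_width: 0.0
finger_force: 0.0
t 8.73 tip(tumbler) [-49.3   9.4 346.9] yawrel 0.0015 F(tumbler) [-0.4  0.7 -0.5] grip 0.0
40 [-43.  11.  40.]
60 [-26.  24.  60.]
80 [-10.  36.  80.]
100 [  7.  48. 100.]
112 [ 17.  55. 112.]
[(array([278., 200.,  37.,  14.]), 0.89), (array([266., 217.,  37.,  21.]), 0.73), (array([262., 168.,  38.,  23.]), 0.71), (array([291., 175.,  20.,  20.]), 0.55)]
[(array([266., 193.,  14.,   1.]), 0.45)]
[(array([224., 239.,  14.,  18.]), 0.76), (array([219., 223.,  13.,  11.]), 0.67), (array([256., 234.,  18.,  17.]), 0.6), (array([239., 234.,  16.,  12.]), 0.46)]
[[191. 146.]
 [306. 146.]
 [301. 250.]
 [197. 250.]]
```

View pics/c5.png

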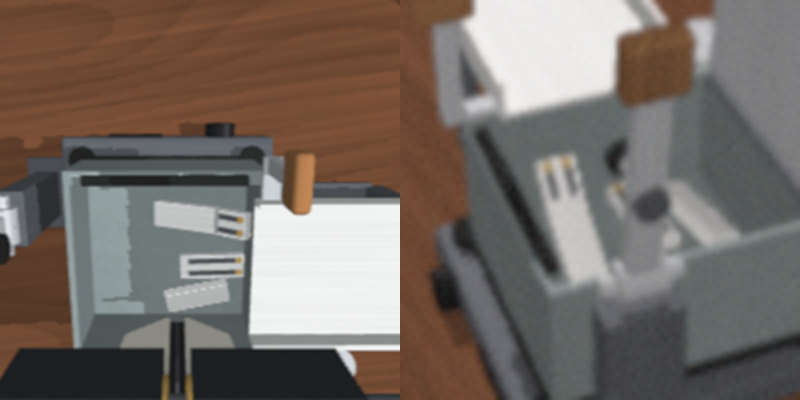

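```bash
python3 - <<'E'
from h import *
q=capture('wrist'); s=capture('side'); Rz=R.from_euler('z',.144)
def tri(a,b):
    (o1,d1),(o2,d2)=ray(*a),ray(*b); A=np.stack([d1,-d2],1); t=np.linalg.lstsq(A,o2-o1,rcond=None)[0]
    return np.round(Rz.apply((o1+d1*t[0]+o2+d2*t[1])/2-[522.4,-48.4,0]),0), round(np.linalg.norm(o1+d1*t[0]-o2-d2*t[1]),1)
print(tri((q,(297,176)),(s,(219,219))))
print(tri((q,(262,168)),(s,(226,239))))
E
```

```text
(array([-26.,  69.,  77.]), np.float64(2.6))
(array([-30.,  18.,  54.]), np.float64(8.7))
```

All four plates are in the tub; the highest end is at z≈77, below the rim. For the lid I need the gripper body turned 90° so it clears the lever. I check joint 6 first.

```bash
python3 -c "
from h import *
print(get_obs()['joint_positions'])"
python3 -m inch '[[0,0,0,0.12,0],[0,0,0,0.24,0],[0,0,0,0.36,0],[0,0,0,0.48,0],[0,0,0,0.60,0],[0,0,0,0.72,0],[0,0,0,0.785,0],[0,0,0,0.785,0]]' ; python3 -c "
from h import *
print(get_obs()['joint_positions'])"; python3 st.py
```

```text
[-2.30592634e-01  1.76033573e-01  1.41458628e+00  6.20577652e-05
  1.55027478e+00 -1.65773899e+00]
time: 9.8
tool_pos: [472.7, -32.6, 527.0]
tcp_rot: [3.141, 0.0, 2.21]
contact_force: [-0.2, -0.1, -0.4]
grip_width: 0.3
finger_force: 0.0
[-2.30924767e-01  1.76718632e-01  1.41411870e+00  1.20831334e-04
  1.55022625e+00 -8.70522850e-01]
t 9.8 tip(tumbler) [-51.4   8.5 349. ] yawrel -0.7872 F(tumbler) [-0.2 -0.2 -0.4] grip 0.3
```

```bash
python3 -m inch '[[0,0,0,0.12,0],[0,0,0,0.24,0],[0,0,0,0.36,0],[0,0,0,0.48,0],[0,0,0,0.60,0],[0,0,0,0.72,0],[0,0,0,0.785,0],[0,0,0,0.785,0]]' ; python3 st.py
python3 -m inch '[[0,0.04,0,0,0],[0,0.08,0,0,0],[0,0.12,0,0,0],[0,0.155,0,0,0],[0,0.185,0,0,0],[0,0.19,0.03,0,0],[0,0.19,0.06,0,0],[0,0.19,0.06,0,0]]';python3 st.py
```

```text
time: 10.47
tool_pos: [472.8, -32.7, 526.9]
tcp_rot: [3.141, -0.0, 1.428]
contact_force: [-0.8, 0.6, 0.5]
grip_width: 0.1
finger_force: 0.0
t 10.47 tip(tumbler) [-51.3   8.5 348.9] yawrel -1.5699 F(tumbler) [-0.8  0.5  0.5] grip 0.1
time: 11.13
tool_pos: [661.4, -59.9, 458.9]
tcp_rot: [-3.128, -0.001, 1.432]
contact_force: [-0.1, -0.1, -2.2]
grip_width: 0.5
finger_force: 0.0
t 11.13 tip(tumbler) [139.2   8.6 280.9] yawrel -1.5661 F(tumbler) [-0.1 -0.1 -2.2] grip 0.5
```

```bash
python3 -m inch '[[0,0,0.03,0,0],[0,0,0.038,0,0],[0,-0.01,0.038,0,0],[0,-0.02,0.038,0,0],[0,-0.03,0.038,0,0],[0,-0.04,0.038,0,0]]';python3 st.py
python3 -c "
from h import *
p=capture('scene');print(tip_of(p,'lid_edge')[:2])"
```

```text
time: 11.63
tool_pos: [621.3, -54.0, 430.9]
tcp_rot: [3.139, 0.0, 1.43]
contact_force: [3.0, -0.4, -0.8]
grip_width: 0.6
finger_force: 1.1
t 11.63 tip(tumbler) [ 98.6   8.6 252.9] yawrel -1.5678 F(tumbler) [ 3.   0.1 -0.8] grip 0.6
[{'centre': [233.3, 141.5], 'conf': 0.75}]
```

```bash
python3 -m inch '[[0,-0.014,0,0,0],[0,-0.028,0.003,0,0],[0,-0.041,0.006,0,0],[0,-0.054,0.011,0,0],[0,-0.067,0.017,0,0],[0,-0.079,0.025,0,0],[0,-0.090,0.033,0,0],[0,-0.100,0.042,0,0]]';python3 st.py
```

```text
time: 12.4
tool_pos: [522.7, -39.9, 388.5]
tcp_rot: [3.138, 0.0, 1.429]
contact_force: [1.2, 0.3, 3.6]
grip_width: 0.2
finger_force: 1.0
t 12.4 tip(tumbler) [ -0.9   8.5 210.5] yawrel -1.5686 F(tumbler) [1.2 0.5 3.6] grip 0.2
```

```bash
python3 -m inch '[[0,-0.010,0.011,0,0],[0,-0.018,0.023,0,0],[0,-0.025,0.035,0,0],[0,-0.031,0.048,0,0],[0,-0.035,0.061,0,0],[0,-0.038,0.071,0,0],[0,-0.040,0.078,0,0],[0,-0.040,0.080,0,0]]';python3 st.py
python3 -m inch '[[0,0,0.001,0,0],[0,0,0.001,0,0]]';python3 st.py
python3 -c "
from h import *
p=capture('scene');q=capture('side')
cv2.imwrite('pics/c6.png',cv2.resize(np.hstack([p['color'][60:260,170:390],q['color'][100:300,120:340]])[:,:,::-1],(800,364),interpolation=cv2.INTER_CUBIC))"
```

```text
time: 13.07
tool_pos: [483.3, -34.2, 306.7]
tcp_rot: [-3.141, -0.0, 1.428]
contact_force: [-1.1, 0.0, 1.8]
grip_width: 0.3
finger_force: 0.7
t 13.07 tip(tumbler) [-40.8   8.5 128.7] yawrel -1.5691 F(tumbler) [-1.1 -0.1  1.8] grip 0.3
time: 13.23
tool_pos: [483.4, -34.2, 306.2]
tcp_rot: [3.141, -0.0, 1.428]
contact_force: [-0.0, -0.5, 0.3]
grip_width: 0.6
finger_force: 0.0
t 13.23 tip(tumbler) [-40.7   8.5 128.2] yawrel -1.5695 F(tumbler) [ 0.1 -0.5  0.3] grip 0.6
```

View pics/c6.png

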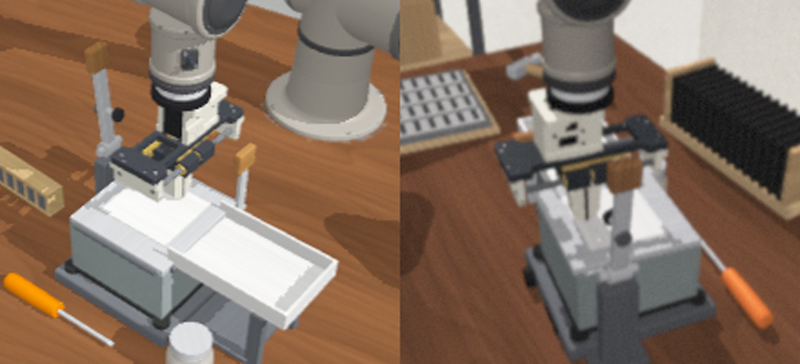

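The lid is folded down on the tub with the clamp still upright. A small extra press checks that it sits on the seal, then I rise.

```bash
python3 -m inch '[[0,0,0.001,0,0],[0,0,0.002,0,0],[0,0,0.003,0,0],[0,0,0.003,0,0]]';python3 st.py
python3 -m inch '[[0,0,-0.04,0,0],[0,0,-0.08,0,0],[0,0,-0.12,0,0],[0,0,-0.16,0,0],[0,0,-0.19,0,0],[0,0,-0.19,0,0]]';python3 st.py
python3 - <<'E'
from fit import *
p=capture('scene');q=capture('side')
for im in (p,q):
  for k in('lid_edge','clamp_grip','clamp_screw','clamp'): print(k,[(np.round(g['centre'],1),round(g['conf'],2)) for g in tip_of(im,k)[:2]], np.round(proj(im,model([522.4,-48.4,-.144,.05,1.69])[k]),1))
E
```

```text
time: 13.67
tool_pos: [483.1, -34.1, 303.7]
tcp_rot: [3.14, 0.0, 1.428]
contact_force: [-2.1, 0.8, 6.8]
grip_width: 0.6
finger_force: 3.2
t 13.67 tip(tumbler) [-40.9   8.5 125.7] yawrel -1.5696 F(tumbler) [-2.2  0.5  6.8] grip 0.6
time: 14.17
tool_pos: [483.2, -34.1, 499.6]
tcp_rot: [3.129, 0.001, 1.428]
contact_force: [-0.2, 0.5, 0.5]
grip_width: 0.2
finger_force: 0.0
t 14.17 tip(tumbler) [-40.9   8.6 321.6] yawrel -1.5696 F(tumbler) [-0.3  0.4  0.5] grip 0.2
lid_edge [(array([278.8, 156.4]), 0.64), (array([229.7, 138.3]), 0.61)] [[274.4 157.5]]
clamp_grip [(array([224.3,  88. ]), 0.91), (array([280.5, 187.4]), 0.46)] [[222.8  90.8]]
clamp_screw [(array([230. , 117.8]), 0.82)] [[226.7 119.6]]
clamp [(array([229.9, 137.3]), 0.59)] [[229.3 139.6]]
lid_edge [(array([201. , 225.9]), 0.59)] [[203.3 226.3]]
clamp_grip [(array([244.1, 195.6]), 0.6), (array([191.2, 171. ]), 0.54)] [[242.9 195.6]]
clamp_screw [(array([243.1, 225.3]), 0.69)] [[240.7 227.8]]
clamp [(array([239.1, 253.5]), 0.62)] [[239.2 248.9]]
```

```bash
python3 -m inch '[[0,0,-0.025,0,0],[-0.04,0,-0.025,0,0],[-0.08,0,-0.025,0,0],[-0.12,0,-0.025,0,0],[-0.16,0,-0.025,0,0],[-0.187,-0.004,-0.025,0,0],[-0.187,-0.004,0.005,0,0],[-0.187,-0.004,0.035,0,0]]';python3 st.py
python3 -m inch '[[0,0,0,0,0]]';python3 st.py
```

```text
time: 15.33
tool_pos: [452.0, -220.6, 457.8]
tcp_rot: [3.138, 0.002, 1.424]
contact_force: [1.2, 0.5, -0.8]
grip_width: 0.3
finger_force: 0.0
t 15.33 tip(tumbler) [ -45.  -180.5  279.8] yawrel -1.5732 F(tumbler) [ 1.1  0.7 -0.8] grip 0.3
time: 15.42
tool_pos: [451.3, -218.8, 452.2]
tcp_rot: [-3.132, -0.005, 1.426]
contact_force: [-0.3, 0.5, -0.7]
grip_width: 0.2
finger_force: 0.0
t 15.42 tip(tumbler) [ -45.9 -178.9  274.2] yawrel -1.5714 F(tumbler) [-0.4  0.5 -0.7] grip 0.2
```

```bash
python3 -m inch '[[0.012,0,0,0,0],[0.02,0,0,0,0],[0.026,0,0,0,0],[0.032,0,0,0,0],[0.039,0,0,0,0],[0.046,0,0,0,0],[0.054,0,0,0,0],[0.062,0,0,0,0]]';python3 st.py
```

```text
time: 16.08
tool_pos: [461.5, -156.8, 460.2]
tcp_rot: [3.137, 0.004, 1.429]
contact_force: [0.4, -7.5, -0.8]
grip_width: 0.3
finger_force: 2.9
t 16.08 tip(tumbler) [ -44.7 -116.   282.2] yawrel -1.569 F(tumbler) [ 1.4 -7.4 -0.8] grip 0.3
```

```bash
python3 -m inch '[[0.009,0,0,0,0],[0.018,0,0.001,0,0],[0.027,0,0.003,0,0],[0.036,0,0.006,0,0],[0.044,0,0.009,0,0],[0.053,0,0.013,0,0],[0.061,0,0.018,0,0],[0.069,0,0.023,0,0]]';python3 st.py
```

```text
time: 16.75
tool_pos: [471.3, -88.4, 436.5]
tcp_rot: [3.138, 0.003, 1.429]
contact_force: [-1.7, -6.6, 0.7]
grip_width: 0.2
finger_force: 2.6
t 16.75 tip(tumbler) [-44.9 -46.9 258.5] yawrel -1.5686 F(tumbler) [-0.7 -6.8  0.7] grip 0.2
```

```bash
python3 -m inch '[[0.006,0,0.004,0,0],[0.012,0,0.009,0,0],[0.017,0,0.014,0,0],[0.022,0,0.019,0,0],[0.026,0,0.024,0,0],[0.030,0,0.029,0,0],[0.034,0,0.034,0,0],[0.038,0,0.039,0,0]]';python3 st.py
```

```text
time: 17.42
tool_pos: [476.7, -50.9, 397.6]
tcp_rot: [3.138, 0.003, 1.429]
contact_force: [-1.9, -5.3, 2.2]
grip_width: 0.4
finger_force: 2.4
t 17.42 tip(tumbler) [-44.8  -9.1 219.6] yawrel -1.5683 F(tumbler) [-1.2 -5.5  2.2] grip 0.4
```

```bash
python3 -m inch '[[0.003,0,0.004,0,0],[0.005,0,0.008,0,0],[0.007,0,0.012,0,0],[0.009,0,0.015,0,0],[0.010,0,0.018,0,0],[0.011,0,0.021,0,0]]';python3 st.py
python3 -m inch '[[0.001,0,0.002,0,0],[0.002,0,0.004,0,0],[0.003,0,0.006,0,0],[0.003,0,0.006,0,0]]';python3 st.py
```

```text
time: 17.92
tool_pos: [478.4, -40.0, 375.3]
tcp_rot: [3.139, -0.001, 1.428]
contact_force: [1.5, -1.5, 4.8]
grip_width: 0.6
finger_force: 2.5
t 17.92 tip(tumbler) [-44.7   2.  197.3] yawrel -1.5696 F(tumbler) [ 1.7 -1.3  4.8] grip 0.6
time: 18.25
tool_pos: [478.7, -37.4, 368.5]
tcp_rot: [3.141, -0.0, 1.428]
contact_force: [2.9, -1.1, 2.7]
grip_width: 0.4
finger_force: 1.6
t 18.25 tip(tumbler) [-44.8   4.6 190.5] yawrel -1.5699 F(tumbler) [ 3.  -0.7  2.7] grip 0.4
```

```bash
python3 -m inch '[[0.001,0,0.002,0,0],[0.002,0,0.004,0,0],[0.002,0,0.006,0,0],[0.002,0,0.006,0,0]]';python3 st.py
```

```text
time: 18.58
tool_pos: [478.8, -35.4, 362.3]
tcp_rot: [-3.141, -0.001, 1.428]
contact_force: [2.7, -0.7, 3.6]
grip_width: 0.5
finger_force: 1.5
t 18.58 tip(tumbler) [-45.    6.6 184.3] yawrel -1.57 F(tumbler) [ 2.8 -0.3  3.6] grip 0.5
```

```bash
for i in 1; do python3 -m inch '[[0.0005,0,0.002,0,0],[0.001,0,0.004,0,0],[0.0015,0,0.006,0,0]]' >/dev/null; python3 st.py; python3 -m inch '[[0.0005,0,0.002,0,0],[0.001,0,0.004,0,0],[0.0015,0,0.006,0,0]]'>/dev/null; python3 st.py; done
```

```text
t 18.83 tip(tumbler) [-45.    8.1 178.9] yawrel -1.5698 F(tumbler) [ 1.5 -1.9  7.4] grip 0.7
t 19.08 tip(tumbler) [-45.1   9.5 173.2] yawrel -1.5697 F(tumbler) [ 1.  -2.   9.5] grip 0.5
```

```bash
python3 -m inch '[[0.0003,0,0.001,0,0],[0.0005,0,0.002,0,0],[0.001,0,0.004,0,0]]' >/dev/null; python3 st.py; python3 -m inch '[[0,0,0.001,0,0],[0,0,0.002,0,0],[0,0,0.002,0,0]]'>/dev/null; python3 st.py
```

```text
t 19.33 tip(tumbler) [-45.   10.4 169.4] yawrel -1.5696 F(tumbler) [ 0.4 -4.  10.6] grip -0.0
t 19.58 tip(tumbler) [-45.1  10.5 167.3] yawrel -1.5698 F(tumbler) [ 1.2 -1.9  9.1] grip 0.4
```

```bash
python3 -m inch '[[0,0,0.001,0,0],[0,0,0.002,0,0],[0,0,0.002,0,0]]'>/dev/null; python3 st.py;python3 -m inch '[[0,0,0.001,0,0],[0,0,0.002,0,0],[0,0,0.002,0,0]]'>/dev/null; python3 st.py
```

```text
t 19.83 tip(tumbler) [-45.1  10.7 165.7] yawrel -1.5698 F(tumbler) [-1.6 -0.6 11.9] grip 0.8
t 20.08 tip(tumbler) [-45.2  10.8 164.8] yawrel -1.5697 F(tumbler) [-2.8 -0.1 21.8] grip 0.5
```

Resistance rose steeply from 12 to 22 N over 0.9 mm, so the lid is flat. One small firm nudge, then I release slowly and look.

```bash
python3 -m inch '[[0,0,0.0003,0,0],[0,0,0.0006,0,0],[0,0,0.0006,0,0]]'>/dev/null; python3 st.py
```

```text
t 20.33 tip(tumbler) [-45.2  10.8 164.7] yawrel -1.5696 F(tumbler) [-5.1 -0.  26.2] grip 0.1
```

```bash
python3 -m inch '[[0,0,-0.002,0,0],[0,0,-0.005,0,0],[0,0,-0.01,0,0],[0,0,-0.03,0,0],[0,0,-0.06,0,0],[0,0,-0.1,0,0],[0,0,-0.14,0,0]]'>/dev/null; python3 st.py
python3 -m inch '[[0,-0.04,0,0,0],[0,-0.08,0,0,0],[0,-0.12,0,0,0],[0,-0.16,0,0,0],[0,-0.2,0,0,0],[0,-0.2,0,0,0]]'>/dev/null; python3 st.py
python3 - <<'E'
from fit import *
p=capture('scene');q=capture('side')
for im in (p,q):
  for k in('lid_edge','clamp_grip','clamp_screw','clamp'): print(k,[(np.round(g['centre'],1),round(g['conf'],2)) for g in tip_of(im,k)[:2]], np.round(proj(im,model([522.4,-48.4,-.144,0,.07])[k]),1),np.round(proj(im,model([522.4,-48.4,-.144,.05,.17])[k]),1))
cv2.imwrite('pics/c7.png',np.hstack([cv2.resize(p['color'][110:230,190:310],(400,400),interpolation=cv2.INTER_CUBIC),cv2.resize(q['color'][170:290,170:290],(400,400),interpolation=cv2.INTER_CUBIC)])[:,:,::-1])
E
```

```text
t 20.92 tip(tumbler) [-45.7  10.7 302.3] yawrel -1.5695 F(tumbler) [ 1.7 -0.3 -0.7] grip 0.6
t 21.42 tip(tumbler) [-251.    11.1  301.3] yawrel -1.569 F(tumbler) [ 0.1 -0.2 -0. ] grip 0.3
lid_edge [(array([278.2, 159.4]), 0.97)] [[274.3 159.9]] [[274.4 157.5]]
clamp_grip [(array([271.2, 158.5]), 0.7)] [[272.3 159.4]] [[272.  154.8]]
clamp_screw [(array([248.1, 145.1]), 0.58)] [[247.2 147.8]] [[247.  145.8]]
clamp [(array([231.6, 138.5]), 0.64)] [[229.3 139.6]] [[229.3 139.6]]
lid_edge [(array([202.3, 230.9]), 0.76)] [[203.3 229.2]] [[203.3 226.3]]
clamp_grip [(array([217.6, 205.2]), 0.67)] [[216.3 205.9]] [[216.4 201.3]]
clamp_screw [(array([231.4, 227. ]), 0.65), (array([225.9, 201.4]), 0.58)] [[228.7 229.2]] [[228.7 227.2]]
clamp [(array([237.2, 248.9]), 0.79)] [[239.2 248.9]] [[239.2 248.9]]
```

View pics/c7.png

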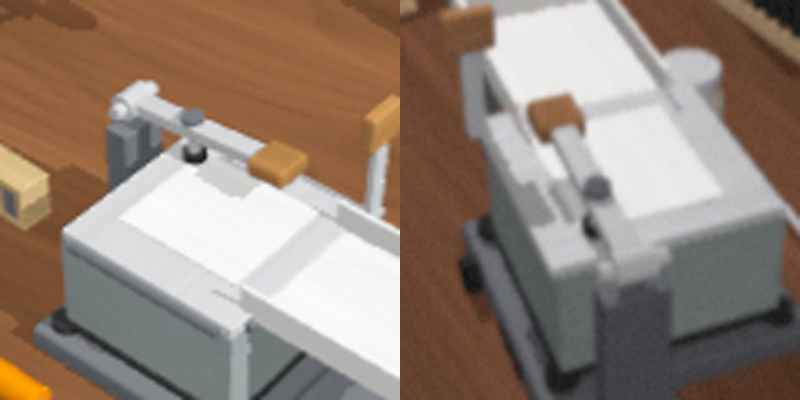

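The lid edge moved down in both views to where the flat lid should be: scene row 156.4→159.4, side row 225.9→230.9. The clamp rests at about 0.08 rad, the tray is level and the robot is clear, so I hand in.

```bash
python3 -c "
from plant import *
print(close_job())"
```

```text
the job is handed in; nothing more can be done
None
```

I handed the job in at about 21 s; the hand-in returned no verdict, but by the camera images all four plates are in the tub, the tray is back level, and the lid looks flat under the clamp arm at about 0.08 rad after a peak press of about 26 N, with the robot clear.

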